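Clamp the photomask with its eccentric knob

TASK

One of the two mask holders has a glass photomask lying loose in it. Turn that holder's eccentric knob clockwise (seen from above) until its brass lobe bears firmly on the edge of the mask and presses it against the sprung bar opposite, then let go so that the clamp holds by itself. Do not touch the glass with the gripper, and leave the knob of the empty holder as it is.

Things in the scene. Friction and masses are not known exactly. Their poses are not given: they have to be found in the camera images.
- clamp_knob (a point): Knob of the holder with the mask: red bar grip 46 x 14 x 34 mm (long, wide, tall), 28.5 to 62.5 mm above the table, centred on a vertical axis. Site on the axis, 50 mm up, at grip height; it turns with the knob: x along the bar to its white-marked end, y across its 14 mm, z up. Below it a brass disc, 32 mm across, 13.5 to 22.5 mm up, centred 8 mm towards the marked end: the lobe.
- clamp (a joint): Angle of that knob, rad, growing clockwise seen from above; stops at 0 and 2.007; starts at 0.26 to 0.56. At 2.09 the lobe would point straight at the mask. The mask is against the sprung bar at about 1.22; from there the lobe presses harder (about 4 N at 1.4, 10 N at 2.0): about 1.7 is a good firm clamp. Turns stiffly (0.12 N m) and stays where left.
- mask: Loose amber glass photomask 100 x 100 x 6 mm with a steel-coloured grid, about 0.13 kg, flat in its holder, top 18 mm above the table. Origin: centre of its underside. Its -x edge faces the knob, whose axis is 71 mm from the mask's centre once seated. It starts 1 to 3 mm short of the aluminium bar at its +x edge, which is sprung (3 N per mm). Low steel rails guide its sides.
- holder: The holder with the mask: grey plate 180 x 150 x 12 mm (x, y, z), fixed flat on the table, nothing on it higher than 22.5 mm but the knob. Origin: centre of its underside; x runs from the knob (axis at x = -56 mm) to the mask and the sprung bar, z up. The empty holder is alike.
- spare_nose (a point): White-marked end of the bar grip on the like knob of the empty holder, 50 mm above the table and 23 mm from that knob's turning axis, which lies along the point's -x axis. To be left alone.

How it is judged:
By the outcome, as a careful person would: the job done as asked, in the order asked, and still so for the second after the job is handed in, with the robot touching nothing.
It also fails if it takes over 30 s, if anything falls off the work surface, if the arm or the gripper's body presses on something with over 40 N, if the wrist force passes 120 N, or if a joint passes its speed limit or range.

ROBOT

A 6-joint arm with a two-finger parallel gripper is mounted at the origin on the work surface. World frame = base frame: x ahead of the robot, y to its left, z up, the work surface at z = 0. Lengths are in m, angles in rad, forces in N, time in s.
With the tool pointing down it reaches from about 0.3 to 0.875 m from the base axis. Payload 6.4 kg.
Tool frame: the origin (TCP) lies between the finger pads; the fingertips stand 8 mm ahead of it and the grasp point (between the pads) lies 11 mm behind it; z points along the fingers, y is the direction in which the jaws open and shut (so a half turn about z gives the same grasp; the last joint's range is limited). The gripper opens to 85 mm and grips with 20 to 120 N. Pads are 22 mm wide; open, the fingers measure 114 mm over their backs; the gripper's body (76 mm by 85 mm) begins 54 mm behind the grasp point. The pads swing forward as they close: fully open they stand 13 mm farther back than shut.
Start: joints at [0.958, 0.181, 1.607, -0, 1.354, -0.206], TCP at [0.228, 0.528, 0.239] pointing down, gripper open.
Joint ranges: [-2.99, 2.99], [-0.89, 2.07], [0.3, 2.58], [-1.14, 4.28], [0, 2.63], [-3.12, 3.12]. Speed limits (rad/s): [2.57, 2.57, 3.01, 3.14, 3.14, 3.14].

INTERFACE

Orientations are given as a unit quaternion [w, x, y, z].
In Python, from bench import monitor, viewer, workorder, spotter gives the robot as it stands. The module is installed in compiled form; this text tells all that it offers.
- The arm moves only by the tool move_arm, never from a script. Its argument "motion" is a list of rows, each a list of 3 entries, a list of its own where there are three numbers: the shift along the tool's x, y, z in units of 60 mm (1.0 is 60 mm), then the turn, a rotation vector about the tool's x, y, z in units of 8 degrees (1.0 is 8 degrees), then the opening in per cent of the stroke, from 0 (shut) to 100 (fully open). In form: [[[dx, dy, dz], [rx, ry, rz], grip], ...]. A call has 1 to 10 rows; each row is the pose to reach, as a shift and turn from the pose commanded when the call began, along the tool's axes at that moment; what a row does not reach only later rows make up. A row lasts 1/8 s, in which the tool goes at most 62.5 mm and 10.7 degrees, less where a joint would pass 70% of its speed; a pose out of reach is approached as far as the arm can. A call with a gripper value outside its range is refused whole. The fingers move at their own pace and stop on an object; the grip force is fixed at half the most. Time passes only in rows, so rows that repeat a pose let the fingers close. It gives the time, the measured TCP pose, the force and the opening at its end, in the units of the state.
- monitor.get_obs(): the state, without advancing time (a new reading comes with each control period).
- viewer.camera(name): name is "scene" or "side" or "wrist"; returns the picture (400x640x3 uint8, blue, green, red); there is no depth.
- viewer.calibration(name): a dict with "fovy" (degrees; the focal length in pixels is half the picture's height over the tangent of half this angle, whatever the lens; pixels are square), "cx", "cy" (the principal point, pixels), "extrinsics" (4x4, takes a point from camera to world coordinates). Camera axes: x right, y down, z forward; pixel columns grow to the right and rows downward; lengths in m; the calibration is good to about 2 mm. The wrist camera is an equidistant fisheye: a pixel r from the principal point sees the ray r / f radians off the axis. A picture is of the moment at which its call begins: read the wrist's pose just before it. calibration takes no time and is no camera call; for the wrist camera it gives the pose at the moment of the call.
- workorder.hand_in(): hands the job in, once; it reports no verdict.
Trained networks look in the newest picture that a camera, given by its name, has taken for a name from the list of things; names that differ only in an ending like _2 or _b are one class to them, and where a whole thing is asked for, a point or a joint stands for the part that bears it (a point fixed in the world has none). Each returns a list of dicts, best first, with "score" (0 to 1); they miss things now and then, are a little off and sometimes report something else, mostly with a low value. They report only what shows in the picture. A call takes as long as a camera call.
- spotter.search_frame(camera, name): "centre" ([column, row] as shares, 0 to 1, of the picture: columns of its width, rows of its height, amid what is visible of it).
- spotter.outline_of(camera, name): "region" (400x640 bool, what is visible of it) and "centre" ([column, row] as shares, 0 to 1, of the picture: columns of its width, rows of its height, amid what is visible of it).
The state is a dict: "time_s": time; "q": joint angles; "dq": joint speeds; "joint_efforts": joint torques, N m; "eef_pos": TCP position; "eef_rot": TCP orientation; "wrist_force": force on the tool from outside, world axes, zero at the start; "torque": the same for the moment, N m; "opening": opening from 0.0 (shut) to 1.0 (fully open).
Only numpy, scipy, OpenCV 4.12 (cv2) and the standard library are available. Lean on these libraries where they do the work, as an engineer would, in place of code of your own. Each camera call takes 0.05 s, during which the arm holds its last target. There are 200 camera calls.

## Working session

There is one attempt and no reset: what is moved stays moved. The work goes in short steps, Python scripts to look and compute and a tool call to move; the robot and the scene stay as the last step left them, time stands still between calls to the robot, and variables do not carry over. Pictures are saved under pics/ and viewed, about 8 in all and at most 12, crops included, and the job is handed in when it is done.

Besides the shell and the picture viewer there is one more tool, called by a JSON object that holds its "name" and its "arguments". move_arm: Moves the arm, as the interface text tells. Its arguments: {"type":"object","properties":{"motion":{"type":"array","items":{"type":"array"}}},"required":["motion"]}

```bash
mkdir -p pics; cat > h.py <<'E'
import numpy as np, cv2
from bench import monitor, viewer, workorder, spotter
def ray(cam,u,v,C=None):
    c=C or viewer.calibration(cam); f=200/np.tan(np.radians(c['fovy']/2)); E=np.array(c['extrinsics'])
    x,y=u-c['cx'],v-c['cy']
    if cam=='wrist':
        r=np.hypot(x,y); t=r/f; d=np.array([np.sin(t)*x/max(r,1e-9),np.sin(t)*y/max(r,1e-9),np.cos(t)])
    else: d=np.array([x/f,y/f,1])
    return E[:3,3],E[:3,:3]@d
def atz(cam,u,v,z,C=None):
    o,d=ray(cam,u,v,C); return o+d*(z-o[2])/d[2]
E
python3 - <<'E'
from h import *
o=monitor.get_obs(); print(o)
ims=[]
for c in ['scene','side','wrist']:
    im=viewer.camera(c); cv2.imwrite(f'pics/{c}1.png',im)
    for n,z in [('clamp_knob',.05),('mask',.018),('holder',.012),('spare_nose',.05)]:
        for r in spotter.search_frame(c,n)[:3]:
            u,v=r['centre'][0]*640,r['centre'][1]*400
            print(c,n,round(r['score'],2),round(u),round(v),atz(c,u,v,z).round(3))
E
```

```text
{'time_s': 0.0, 'q': array([ 9.57718311e-01,  1.81519719e-01,  1.60799235e+00,  1.11410821e-05,
        1.35380197e+00, -2.06307446e-01]), 'dq': array([-0.00170753,  0.00062617,  0.00041777, -0.00133624,  0.00114414,
       -0.0003386 ]), 'joint_efforts': array([-2.16596400e-04, -4.44873726e+01, -3.51337945e+01, -2.66752431e-04,
        9.31910996e-03, -1.93833472e-06]), 'eef_pos': array([0.2271696 , 0.52764612, 0.2384037 ]), 'eef_rot': array([-3.47827094e-04,  2.01987095e-01,  9.79387805e-01, -7.87299850e-04]), 'wrist_force': array([-0.28969504, -0.38197782, -0.09011949]), 'torque': array([-0.02312118, -0.00862585,  0.01466987]), 'opening': 0.9978890902422086}
scene clamp_knob 0.6 184 215 [ 0.567 -0.212  0.05 ]
scene mask 0.92 191 256 [ 0.627 -0.195  0.018]
scene holder 0.85 198 278 [ 0.666 -0.176  0.012]
scene spare_nose 0.84 411 213 [0.566 0.166 0.05 ]
side clamp_knob 0.78 375 125 [ 0.554 -0.194  0.05 ]
side mask 0.89 340 124 [ 0.628 -0.188  0.018]
side holder 0.69 360 140 [ 0.574 -0.178  0.012]
side spare_nose 0.56 255 277 [0.54  0.172 0.05 ]
```

View pics/scene1.png

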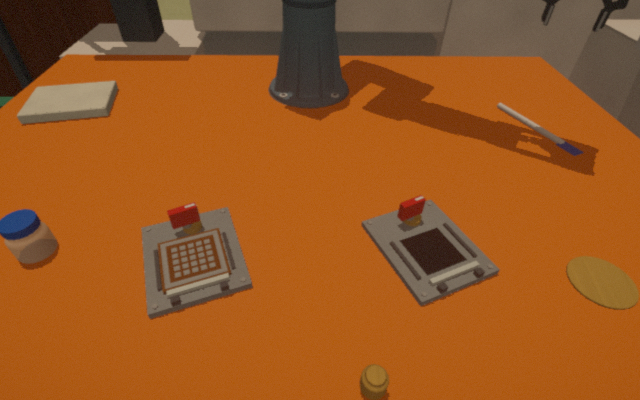

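View pics/side1.png

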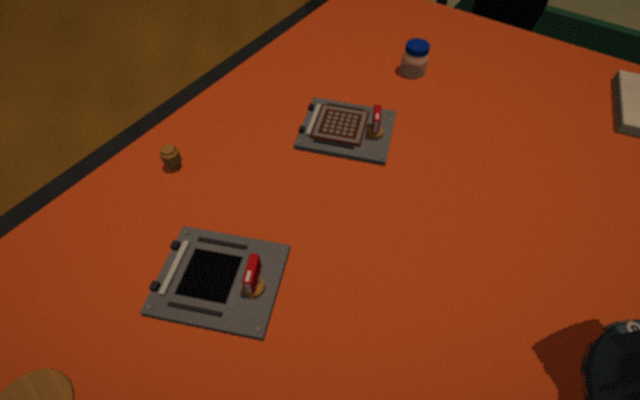

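The holder with the mask is the left one in the scene view (knob at about px 184,215, white end to the right). The empty one is at px 411,210. The side view agrees, so I'm setting out above the knob at about (0.562, -0.204).

{"name": "move_arm", "arguments": {"motion": [[[-9.95,-9.0,0.6],[0,0,6.2],50],[[-9.95,-9.0,0.6],[0,0,6.2],50],[[-9.95,-9.0,0.6],[0,0,6.2],50],[[-9.95,-9.0,0.6],[0,0,6.2],50],[[-9.95,-9.0,0.6],[0,0,6.2],50],[[-9.95,-9.0,0.6],[0,0,6.2],50],[[-9.95,-9.0,0.6],[0,0,6.2],50],[[-9.95,-9.0,0.6],[0,0,6.2],50],[[-9.95,-9.0,0.6],[0,0,6.2],50],[[-9.95,-9.0,0.6],[0,0,6.2],50]]}}

```text
time_s: 2.0
eef_pos: [0.4878, -0.0419, 0.2117]
eef_rot: [0.001, 0.594, 0.804, 0.0]
wrist_force: [1.0, 0.9, 0.1]
opening: 0.503
```

{"name": "move_arm", "arguments": {"motion": [[[-2.9,0.4,0.2],[0,0,0],50],[[-2.9,0.4,0.2],[0,0,0],50],[[-2.9,0.4,0.2],[0,0,0],50],[[-2.9,0.4,0.2],[0,0,0],50],[[-2.9,0.4,0.2],[0,0,0],50]]}}

```text
time_s: 2.62
eef_pos: [0.5607, -0.1986, 0.199]
eef_rot: [-0.001, 0.594, 0.804, 0.0]
wrist_force: [-0.1, 0.0, 0.1]
opening: 0.499
```

```bash
python3 - <<'E'
from h import *
o=monitor.get_obs(); print(o['eef_pos'],o['eef_rot'],o['q'].round(2))
C=viewer.calibration('wrist'); im=viewer.camera('wrist'); cv2.imwrite('pics/w2.png',im); print(C)
for n,z in [('clamp_knob',.06),('mask',.018),('holder',.012)]:
    for r in spotter.outline_of('wrist',n)[:2]:
        u,v=r['centre'][0]*640,r['centre'][1]*400
        m=r['region'].astype(np.uint8)
        ys,xs=np.nonzero(m)
        cs=max(cv2.findContours(m,0,2)[0],key=cv2.contourArea)[:,0]
        P=np.array([atz('wrist',*p,z,C)[:2] for p in cs]).astype(np.float32)
        print(n,round(r['score'],2),round(u),round(v),atz('wrist',u,v,z,C).round(4),m.sum(),cv2.minAreaRect(P))
E
```

```text
[ 0.56069997 -0.19862097  0.19896021] [-6.31904684e-04  5.94344108e-01  8.04210589e-01  1.01254927e-04] [-0.54  0.26  1.59  0.    1.29 -0.84]
{'fovy': 65.70646984690485, 'cx': 316.7454584190901, 'cy': 200.82442084646638, 'extrinsics': array([[ 0.95635625,  0.27843122,  0.08864977,  0.53788032],
       [ 0.29219891, -0.90961777, -0.29532238, -0.12265553],
       [-0.00158957,  0.30833677, -0.95127594,  0.33382236],
       [ 0.        ,  0.        ,  0.        ,  1.        ]])}
clamp_knob 0.86 317 195 [ 0.5616 -0.2024  0.06  ] 1277 ((0.5611532926559448, -0.21046914160251617), (0.02855886146426201, 0.057037923485040665), 17.03925132751465)
mask 0.6 377 189 [ 0.625  -0.1893  0.018 ] 8047 ((0.6300408244132996, -0.19144098460674286), (0.10133273899555206, 0.1030241921544075), 20.173946380615234)
holder 0.73 331 180 [ 0.5752 -0.1953  0.012 ] 12500 ((0.6176693439483643, -0.19473673403263092), (0.18473997712135315, 0.1516590267419815), 19.68117332458496)
```

View pics/w2.png

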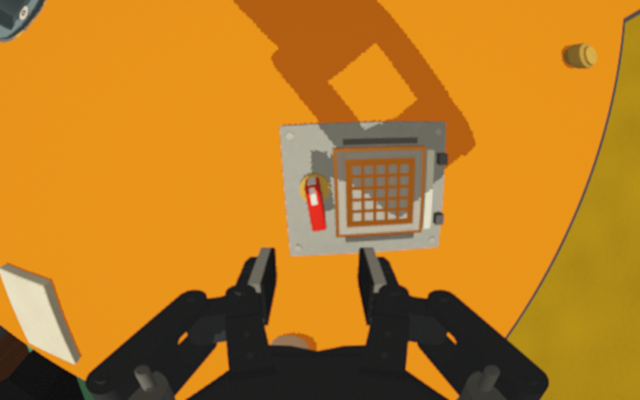

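```bash
python3 - <<'E'
from h import *
C=viewer.calibration('wrist'); im=cv2.imread('pics/w2.png')
c=im[170:240,285:345]; cv2.imwrite('pics/c3.png',cv2.resize(c,None,fx=8,fy=8,interpolation=cv2.INTER_NEAREST))
b,g,r=[im[:,:,i].astype(int) for i in range(3)]
m=(r>120)&(g<70)&(b<70); m[:170]=0;m[240:]=0;m[:,:285]=0;m[:,345:]=0
for row in range(175,235,3):
    x=np.nonzero(m[row])[0]
    if len(x): print(row,x.min(),x.max(),atz('wrist',(x.min()+x.max())/2,row,.0625,C).round(4)[:2])
E
```

```text
178 316 317 [ 0.5572 -0.1858]
181 316 318 [ 0.5584 -0.1883]
184 316 319 [ 0.5597 -0.1909]
187 306 319 [ 0.5562 -0.1949]
190 306 320 [ 0.5574 -0.1975]
193 306 320 [ 0.5583 -0.2002]
196 307 321 [ 0.56   -0.2027]
199 308 321 [ 0.5613 -0.2054]
202 308 322 [ 0.5626 -0.208 ]
205 309 323 [ 0.5643 -0.2105]
208 309 323 [ 0.5652 -0.2134]
211 310 323 [ 0.5665 -0.2161]
214 310 323 [ 0.5674 -0.2189]
217 311 324 [ 0.5691 -0.2215]
220 311 324 [ 0.57   -0.2244]
223 312 324 [ 0.5714 -0.2272]
226 313 324 [ 0.5728 -0.23  ]
229 313 319 [ 0.5714 -0.2337]
```

View pics/c3.png

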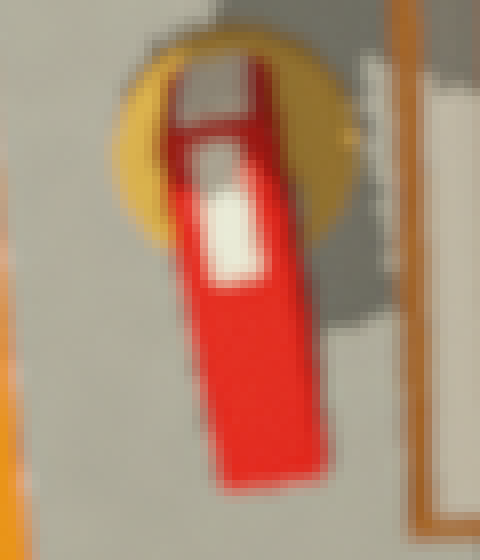

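The measurements agree. Holder yaw is about 19.7°, the knob axis is about (0.565, -0.214), and the bar lies at about 115°, so the clamp is at about 0.43 rad. Next I align the jaws and descend.

{"name": "move_arm", "arguments": {"motion": [[[-0.27,0,0.5],[0,0,-1.0],50],[[-0.27,0,1.2],[0,0,-1.0],50],[[-0.27,0,1.9],[0,0,-1.0],50],[[-0.27,0,2.4],[0,0,-1.0],50],[[-0.27,0,2.62],[0,0,-1.0],50],[[-0.27,0,2.62],[0,0,-1.0],50],[[-0.27,0,2.62],[0,0,-1.0],50]]}}

```text
time_s: 3.7
eef_pos: [0.567, -0.215, 0.0439]
eef_rot: [0.001, 0.536, 0.844, -0.0]
wrist_force: [-0.1, 0.7, -0.3]
opening: 0.497
```

```bash
python3 - <<'E'
from h import *
print(monitor.get_obs())
a=viewer.camera('wrist');cv2.imwrite('pics/w4.png',a)
E
```

```text
{'time_s': 3.7, 'q': array([-5.57888799e-01,  4.84445422e-01,  1.64807784e+00, -2.99147007e-05,
        1.00633849e+00, -9.96160138e-01]), 'dq': array([-0.00166528, -0.00746743, -0.00247266,  0.00061973, -0.00257335,
       -0.00026882]), 'joint_efforts': array([ 7.17037101e-02, -5.14974046e+01, -2.76434308e+01,  1.90974482e-03,
        3.15827283e-02,  4.38233292e-04]), 'eef_pos': array([ 0.56699336, -0.21496639,  0.0438695 ]), 'eef_rot': array([ 1.36550844e-03,  5.36474439e-01,  8.43915465e-01, -1.21388628e-06]), 'wrist_force': array([-0.12437283,  0.69566448, -0.31118915]), 'torque': array([ 0.02729287, -0.0082766 ,  0.02461922]), 'opening': 0.4965203364858601}
```

View pics/w4.png

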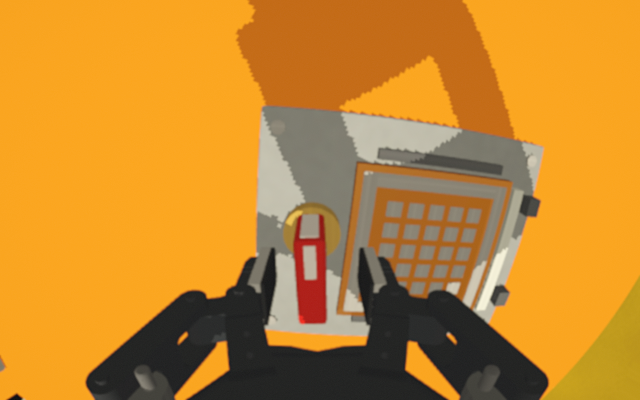

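The bar sits between the jaws about 2 mm left of the middle (px 310 against 317), and parallel to them. I'll shift slightly and close.

{"name": "move_arm", "arguments": {"motion": [[[0,-0.03,0.03],[0,0,0],50],[[0,-0.03,0.03],[0,0,0],25],[[0,-0.03,0.03],[0,0,0],0],[[0,-0.03,0.03],[0,0,0],0],[[0,-0.03,0.03],[0,0,0],0],[[0,-0.03,0.03],[0,0,0],0]]}}

```text
time_s: 4.5
eef_pos: [0.5643, -0.2154, 0.0408]
eef_rot: [0.0, 0.537, 0.844, -0.0]
wrist_force: [-2.5, 0.0, 5.6]
opening: 0.152
```

{"name": "move_arm", "arguments": {"motion": [[[0,0,0],[0,0,1],0],[[0,0,0],[0,0,2],0],[[0,0,0],[0,0,3],0],[[0,0,0],[0,0,4],0],[[0,0,0],[0,0,5],0],[[0,0,0],[0,0,6],0],[[0,0,0],[0,0,7],0],[[0,0,0],[0,0,8],0],[[0,0,0],[0,0,9.2],0],[[0,0,0],[0,0,9.2],0]]}}

```text
time_s: 5.75
eef_pos: [0.5637, -0.2153, 0.0408]
eef_rot: [-0.0, 0.935, 0.353, -0.001]
wrist_force: [-4.8, 0.8, 7.4]
opening: 0.155
```

```bash
python3 - <<'E'
from h import *
o=monitor.get_obs();print(o['time_s'],o['eef_pos'],o['eef_rot'],o['wrist_force'],o['torque'],o['opening'],o['q'])
q=o['eef_rot'];print(2*np.degrees(np.arctan2(q[2],q[1]))-90)
a=viewer.camera('wrist');cv2.imwrite('pics/w5.png',a)
E
```

```text
5.75 [ 0.56372663 -0.21534635  0.04077397] [-2.58602057e-04  9.35460054e-01  3.53431845e-01 -5.92260179e-04] [-4.76700973  0.83916527  7.40726967] [ 0.11288605  0.802003   -0.015295  ] 0.1550016419752692 [-5.61035753e-01  4.86252825e-01  1.65328170e+00 -7.49107368e-04
  1.00318592e+00  2.87689128e-01]
-48.60525826415211
```

View pics/w5.png

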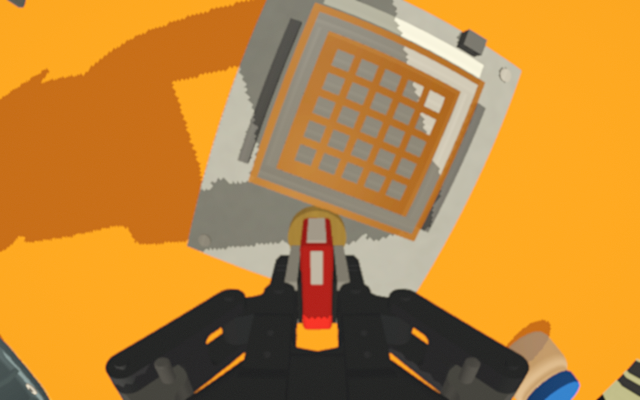

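The knob followed the turn: the bar is at about 41°, so the clamp is at about 1.71 rad, and the lobe is on the mask edge (px 317,215). Releasing and lifting.

{"name": "move_arm", "arguments": {"motion": [[[0,0,0],[0,0,0],20],[[0,0,0],[0,0,0],35],[[0,0,0],[0,0,0],45],[[0,0,0],[0,0,0],45],[[0,0,-0.4],[0,0,0],45],[[0,0,-1],[0,0,0],45],[[0,0,-1.8],[0,0,0],45],[[0,0,-2.6],[0,0,0],45],[[0,0,-2.6],[0,0,0],45],[[0,0,-2.6],[0,0,0],45]]}}

```text
time_s: 7.05
eef_pos: [0.564, -0.2151, 0.196]
eef_rot: [-0.0, 0.935, 0.354, -0.0]
wrist_force: [-1.5, 0.5, -0.9]
opening: 0.454
```

```bash
python3 - <<'E'
from h import *
o=monitor.get_obs();print(o['time_s'],o['eef_pos'],o['wrist_force'],o['opening'])
C=viewer.calibration('wrist'); im=viewer.camera('wrist'); cv2.imwrite('pics/w6.png',im)
for n,z in [('clamp_knob',.0625),('mask',.018),('holder',.012)]:
    for r in spotter.outline_of('wrist',n)[:1]:
        m=r['region'].astype(np.uint8); cs=max(cv2.findContours(m,0,2)[0],key=cv2.contourArea)[:,0]
        P=np.array([atz('wrist',*p,z,C)[:2] for p in cs]).astype(np.float32)
        print(n,r['score'],cv2.minAreaRect(P))
E
```

```text
7.05 [ 0.56398134 -0.2151015   0.19595179] [-1.48991957  0.48058024 -0.92692427] 0.4538012435408499
mask 0.83 ((0.6328827738761902, -0.19104085862636566), (0.10200875252485275, 0.10185438394546509), 20.047935485839844)
holder 0.87 ((0.6145824193954468, -0.1962774097919464), (0.18857155740261078, 0.15154407918453217), 19.80412483215332)
```

View pics/w6.png

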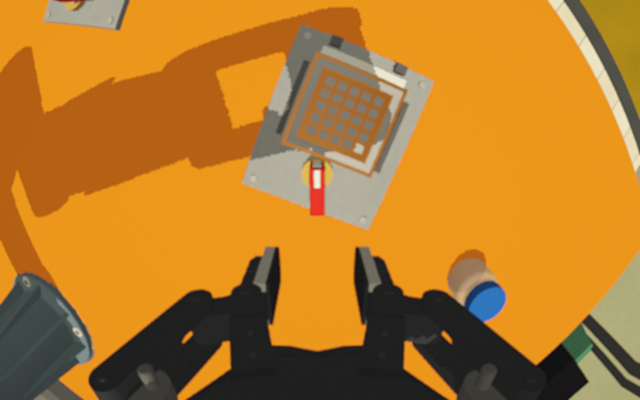

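The knob stayed put: its bar is vertical in the picture (column 317), in line with the tool at about 41°, with the lobe against the mask. The mask has moved about 3 mm towards the bar. Handing in.

```bash
python3 -c "
from h import *
print(workorder.hand_in())"
```

```text
the job is handed in; nothing more can be done
None
```

I turned the loaded holder's knob clockwise by about 74°, from about 0.43 to about 1.71 rad. Then I let go, lifted the arm to about 0.2 m and handed the job in at about 7 s.

- **Clamp:** after release the knob was still at the angle I left it. The lobe is against the mask edge, and the mask has moved about 3 mm towards the sprung bar.
- **Touching:** the wrist force read 9 N or less after each move. By my commanded heights the fingertips stayed about 15 mm above the glass. I never went near the empty holder's knob.
- **Limits of the checks:** in the final picture the network did not report the knob, so I judged its angle by eye from the picture. The clamping force was not measured directly; I infer it from the knob angle.

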